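# Lock the sample rack and press its label holder home behind the lip

## Task

First turn the sample rack's black lock ring clockwise until its red pointer stands at the green locked mark. Then take the white label holder out of its wooden stand, push its blade down behind the aluminium lip at the front of the rack, label facing the front, and keep it pressed fully home against the spring: the program finishes while the gripper is still holding the label holder down. Leave the specimens and the other things on the bench where they are.

Things in the scene. Friction and masses are not known exactly. Their poses are not given: they have to be found in the camera images.
- rack: Sample rack fixed to the bench: grey base plate 150 (x) x 275 (y) x 10 mm. Left half: white specimen deck behind a blue back board, 8 mm thick, top 60 mm above the bench, with the label channel in front of it. Right half: steel post with the lock ring. Origin under the middle; its front looks to its -x, y to its left, z up. Position and yaw vary.
- slot_mouth (a point): Middle of the label channel's mouth, level with the board's top (60 mm above the bench); axes as the rack's. Channel 8 mm wide: board face at x = +4 mm, inner face of the lip at x = -4 mm. Blue end cheeks, 8 mm wide, as high as the board, leave 80 mm in y. Home: the head's underside sits on board and cheeks, the blade's lower edge 37 mm below this point.
- lip_edge (a point): Middle of the aluminium lip's top inner edge, 15 mm below and 4 mm in front of slot_mouth; axes as the rack's. Here the lip is upright; above, its edge flares outward (-x) by about 5 mm, ending about 9 mm below the board's top, so the upper 9 mm of the board's face can be touched from the front.
- spring_strip (a joint): Sprung steel strip in the channel, its top 30 mm below slot_mouth at rest; the blade pushes it down. 0 = at rest (up), about 0.007 m with the holder fully home, travel 0.010 m. Pushes up with about 3.6 N at rest, about 8 N at home: a holder that is let go is lifted again.
- ring_axis (a point): Point on the lock ring's axis at the base plate's top (10 mm above the bench); axes as the rack's. Black ring, 48 mm in diameter, 3 to 25 mm above this point; its post, 26 mm thick, ends 40 mm above. Red pointer lug 7 mm wide, to 38 mm from the axis, 5 to 13 mm above. Green locked mark on the plate 47 mm straight in front (-x); white open mark to the right. Plate free for 50 mm round the axis.
- lock_ring (a joint): Angle of the lock ring, grows clockwise seen from above: 0 = pointer at the white mark, 1.2 rad = at the green locked mark. The pointer's direction in the rack's x-y plane is pi + 1.2 - value, anticlockwise from +x. Starts between 0 and 0.35; turns on past the mark to 1.65. Stays where left; takes about 0.08 N m.
- stand: Light wooden stand fixed to the bench, base 56 x 112 mm, with an upright slot 8 mm wide (x) and 76 mm long (y), its floor 6 mm and its walls' top 34 mm above the bench. Origin at the middle of the underside. Position and yaw vary.
- label_holder: White rigid label holder, about 80 g, upright in the stand's slot. Blade below: 5 mm thick (x), 70 mm wide (y), 37 mm high. Head above: 14 mm thick, 92 mm wide, 37 to 67 mm above the origin; grip it from above across the 14 mm. Origin: middle of the blade's lower edge (6 mm above the bench in the stand); z up, x from label side to back. Yaw as the stand's.
- label_face (a point): Middle of the paper label with an orange stripe on the front (-x) face of the holder's head, 52 mm above the holder's lower edge.
- specimen_2: Green specimen puck, 30 mm in diameter, 17 mm high, on the rack's white deck. Bystander.
- specimen_5: Blue specimen puck, 30 mm in diameter, 16 mm high, on the rack's deck. Bystander.
- specimen_3: Red specimen puck, 30 mm in diameter, 18 mm high, on the rack's deck. Bystander.
- dropper_bottle: Brown dropper bottle, 34 mm in diameter, 102 mm high, behind the rack. Bystander.
- grease_pot: Pot with a light brown lid, 62 mm in diameter, 35 mm high, behind the rack on the left. Bystander.
There are look-alikes about, which are no part of the job. What is shaped like the label_holder but blue is not meant.

How it is judged:
On the way, in this order (a step that is already met when the one before it is completed fails the run):
1. the lock ring's pointer stands at the green mark (value of joint lock_ring between 1.08 and 1.32 rad), for 0.2 s.
2. the label holder is behind the lip and pressed home by the gripper (value of joint spring_strip above 0.0052 m and x of label_holder in the frame of slot_mouth between -0.0045 and 0.0045 m and y of label_holder in the frame of slot_mouth between -0.008 and 0.008 m and z of label_holder in the frame of slot_mouth below -0.034 m and x of label_face in the frame of slot_mouth below 0 m and angle between label_holder's own z axis and vertical below 0.1 rad and contact force between the fingers and label_holder above 3 N), for 0.2 s.
At the end, for the whole second after the job is handed in: Ring within 0.12 rad of the locked mark; holder in the channel, within 4.5 mm (x) and 8 mm (y) of its middle, tilted under 0.1 rad, label to the front, lower edge over 34 mm below the mouth, strip down over 5.2 mm; fingers press on the holder with over 3 N (all of step 1 and all of step 2); the arm keeps its last pose, push and grip.
It fails at once if a specimen, the dropper bottle or the grease pot is moved by more than 30 mm (distance of any of specimen_2, specimen_5, specimen_3, dropper_bottle, grease_pot from where it was at the start of the episode above 0.03 m).
It also fails if it takes over 58 s, if anything falls off the work surface, if the arm or the gripper's body presses on something with over 40 N, if the wrist force passes 120 N, or if a joint passes its speed limit or range.

## Robot

A 6-joint arm with a two-finger parallel gripper is mounted at the origin on a cart in front of the work surface, level with it; the furniture and walls round the work are solid. World frame = base frame: x ahead of the robot, y to its left, z up, the work surface at z = 0. Lengths are in m, angles in rad, forces in N, time in s.
With the tool pointing down it reaches from about 0.325 to 0.875 m from the base axis. Payload 4.4 kg.
Tool frame: the origin (TCP) lies at the very end of the fingers, on their centre line; the grasp point (between the pads) lies 19 mm behind it; z points along the fingers, y is the line along which they close (so a half turn about z gives the same grasp; the last joint's range is limited). The gripper opens to 85 mm and grips with 20 to 120 N. Pads are 22 mm wide; open, the fingers measure 114 mm over their backs; the gripper's body (76 mm by 85 mm) begins 54 mm behind the grasp point. The pads swing forward as they close: fully open they stand 13 mm farther back than shut.
Start: joints at [0.991, 0.207, 1.542, -0, 1.393, -0.15], TCP at [0.24, 0.523, 0.231] pointing down, gripper open.
Joint ranges: [-2.73, 2.73], [-0.86, 2.22], [0.23, 2.46], [-1.11, 4.25], [0.08, 2.63], [-2.82, 2.82]. Speed limits (rad/s): [2.79, 2.79, 3.14, 3.14, 3.14, 3.14].

## Interface

Orientations are given as a unit quaternion [w, x, y, z].
In Python, from bench import readout, grab_frame, workorder gives the robot as it stands.
- The arm moves only by the tool arm_command, never from a script. Its argument "moves" is a list of rows, each a list of 7 numbers: the finger opening in mm, from 0 to 85.4, then the shift along the tool's x, y, z in units of 50 mm (1.0 is 50 mm), then the turn, a rotation vector about the tool's x, y, z in units of 6 degrees (1.0 is 6 degrees). In form: [[hand, x, y, z, ax, ay, az], ...]. A call has 1 to 12 rows; each row shifts and turns the commanded pose from where the row before left it, along the tool's axes as they then stand; what a row does not reach is not made up. A row lasts 1/10 s, in which the tool goes at most 50 mm and 8.59 degrees, less where a joint would pass 70% of its speed; a pose out of reach is approached as far as the arm can. A call is refused whole if a number of a shift passes 1 or a number of a turn 1, either way. A call with a gripper value outside its range is refused whole. The fingers move at their own pace and stop on an object; "squeeze" is the grip in N (left out, the last holds). Time passes only in rows, so rows that do not move let the fingers close. It gives the time, the measured TCP pose, the force, the opening and the grip force at its end, in the units of the state.
- readout.read_state(): the state, without advancing time (a new reading comes with each control period).
- grab_frame(name): name is "side" or "top"; returns a dict with "pixels" (420x560x3 uint8, red, green, blue), "vfov" (degrees; the focal length in pixels is half the picture's height over the tangent of half this angle, whatever the lens; pixels are square), "cx", "cy" (the principal point, pixels), "R" (3x3) and "t" (3): a world point X has camera coordinates R X + t. Camera axes: x right, y down, z forward; pixel columns grow to the right and rows downward; lengths in m; the calibration is good to about 2 mm. A picture is of the moment at which its call begins. There is no depth.
- workorder.sign_off(): hands the job in; it is judged then, once.
The state is a dict: "t": time; "q": joint angles; "joint_vel": joint speeds; "tau": joint torques, N m; "tool_pos": TCP position; "tool_rot": TCP orientation; "force": force on the tool from outside, world axes, zero at the start; "wrist_torque": the same for the moment, N m; "width": finger opening in m; "gripper_force": force on a finger pad.
Only numpy, scipy, OpenCV 4.12 (cv2) and the standard library are available. Lean on these libraries where they do the work, as an engineer would, in place of code of your own. Each camera call takes 0.05 s, during which the arm holds its last target. There are 200 camera calls.

## Working session

There is one attempt and no reset: what is moved stays moved. The work goes in short steps, Python scripts to look and compute and a tool call to move; the robot and the scene stay as the last step left them, time stands still between calls to the robot, and variables do not carry over. Pictures are saved under pics/ and viewed, at most 10 in all, crops included, and the job is handed in when it is done.

Besides the shell and the picture viewer there is one more tool, called after ">>>" by a JSON object that holds its "api" and its "payload". arm_command: Moves the arm, as the interface text tells. Its arguments: {"type":"object","properties":{"moves":{"type":"array","items":{"type":"array","items":{"type":"number"}}},"squeeze":{"type":"number"}},"required":["moves"]}

```bash
mkdir -p pics; ls; python3 - <<'E'
from bench import readout, grab_frame
import cv2
print(readout.read_state())
for n in("side","top"):
    f=grab_frame(n); cv2.imwrite(f"pics/{n}0.png",f["pixels"][:,:,::-1]); print(n,f["vfov"],f["cx"],f["cy"],f["R"],f["t"])
E
```

```text
pics
{'t': 0.0, 'q': array([ 9.90502926e-01,  2.07440458e-01,  1.54297050e+00, -2.80114098e-05,
        1.39349634e+00, -1.50479226e-01]), 'joint_vel': array([-0.00158708, -0.00155474,  0.00130517, -0.00059168, -0.00172841,
       -0.00254923]), 'tau': array([ 9.59532881e-04, -3.83042872e+01, -2.91595495e+01, -6.58708382e-05,
        1.06103229e-02, -4.96680585e-06]), 'tool_pos': array([0.23918715, 0.52204988, 0.2301063 ]), 'tool_rot': array([-4.00650554e-04,  2.13254082e-01,  9.76996088e-01, -1.08584999e-03]), 'force': array([ 0.04942035, -0.19271403, -0.0013028 ]), 'wrist_torque': array([-0.00847813, -0.01643456, -0.02257776]), 'gripper_force': 0.0, 'width': 0.08513944840844535}
side 43.26124127284301 281.7074118481266 213.3778177094819 [[-0.9997954   0.01071093  0.017159  ]
 [-0.00630706  0.64093249 -0.76757134]
 [-0.01921916 -0.76752252 -0.6407338 ]] [0.56444127 0.09705149 1.15075914]
top 52.44678358926602 280.10032526014055 205.19161340541854 [[-0.02694044 -0.99953746  0.01410929]
 [-0.99865445  0.02628563 -0.04470286]
 [ 0.04431131 -0.01529462 -0.99890069]] [-0.07434664  0.55115489  1.11864004]
```

View pics/top0.png

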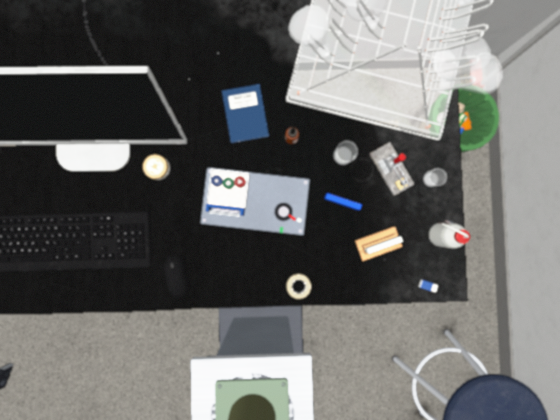

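View pics/side0.png

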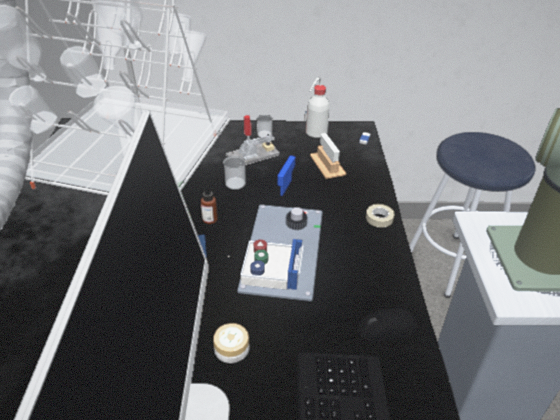

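The top view shows the rack at about (255,201), the ring at (284,212), the green mark at (282,230) and the stand with the white holder at (380,244). The blue bar at (343,201) is the look-alike. The side view shows the same layout, with the stand at (328,158) and the lip face on the right of the rack. Next I'll take upscaled crops and mask measurements.

```bash
cat > h.py <<'E'
import numpy as np, cv2
from bench import readout, grab_frame, workorder
def ray(f,uv):
    F=f["pixels"].shape[0]/2/np.tan(np.radians(f["vfov"]/2))
    R=np.array(f["R"]);t=np.array(f["t"])
    d=R.T@np.array([(uv[0]-f["cx"])/F,(uv[1]-f["cy"])/F,1.]); return -R.T@t,d
def onz(f,uv,z):
    c,d=ray(f,uv); return c+d*(z-c[2])/d[2]
def proj(f,X):
    F=f["pixels"].shape[0]/2/np.tan(np.radians(f["vfov"]/2))
    p=np.array(f["R"])@np.array(X)+np.array(f["t"]); return np.array([f["cx"]+F*p[0]/p[2],f["cy"]+F*p[1]/p[2]])
def mask(f,lo,hi,roi):
    hsv=cv2.cvtColor(f["pixels"],cv2.COLOR_RGB2HSV); m=cv2.inRange(hsv,lo,hi)
    z=np.zeros_like(m);x0,y0,x1,y1=roi;z[y0:y1,x0:x1]=m[y0:y1,x0:x1];return z
def crop(f,roi,s):
    x0,y0,x1,y1=roi;return cv2.resize(f["pixels"][y0:y1,x0:x1,::-1],None,fx=s,fy=s,interpolation=cv2.INTER_CUBIC)
def big(m):
    return max(cv2.findContours(m,cv2.RETR_EXTERNAL,cv2.CHAIN_APPROX_NONE)[0],key=cv2.contourArea)
E
python3 - <<'E'
from h import *
T=grab_frame("top");S=grab_frame("side")
a=crop(T,(195,160,315,240),5);b=crop(T,(350,222,410,265),6);c=crop(S,(305,125,355,185),6);d=crop(S,(235,195,330,300),5)
im=np.zeros((880,1080,3),np.uint8)
im[:400,:600]=a; im[400:400+b.shape[0],:b.shape[1]]=b; im[:d.shape[0],600:600+d.shape[1]]=d; im[525:525+355,600:600+300]=c[:355]
im=cv2.resize(im,(736,600),interpolation=cv2.INTER_AREA)
cv2.imwrite("pics/c1.png",im)
E
```

```text
(no output)
```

View pics/c1.png

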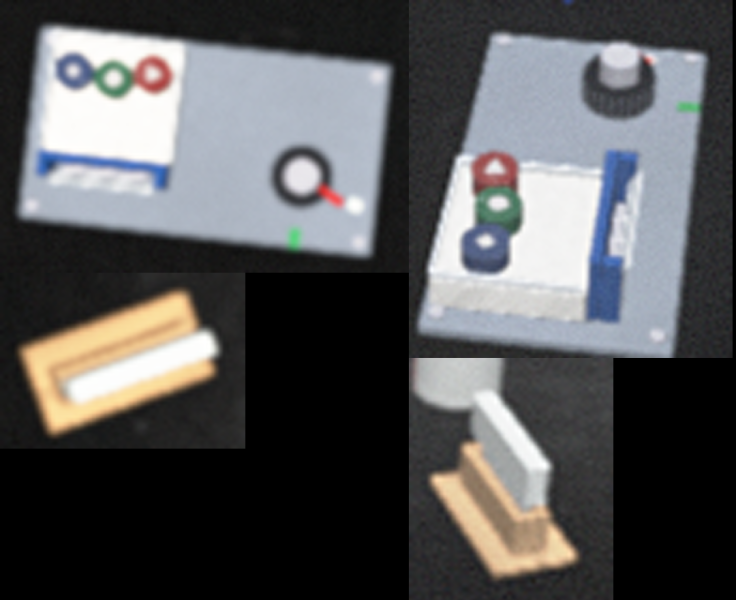

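The visible broad face of the holder (side view) has no stripe, so the label faces −x. The ring pointer is lower right of the post and the green mark is in front of it. Next come the measurements.

```bash
cat > meas.py <<'E'
from h import *
import sys
T=grab_frame("top")
def cen(m): M=cv2.moments(m,True); return np.array([M["m10"]/M["m00"],M["m01"]/M["m00"]])
# plate
hsv=cv2.cvtColor(T["pixels"],cv2.COLOR_RGB2HSV)
m=mask(T,(0,0,90),(180,255,255),(192,160,318,242)); m=cv2.morphologyEx(m,cv2.MORPH_CLOSE,np.ones((5,5)))
h=cv2.convexHull(big(m)).reshape(-1,2).astype(np.float32)
P=np.array([onz(T,p,.01)[:2] for p in h],np.float32)
r=cv2.minAreaRect(P*1000);print("plate",r)
c=big(m).reshape(-1,2); Pc=np.array([onz(T,p,.01)[:2] for p in c]); ctr=np.array(r[0])/1000
blue=mask(T,(100,120,60),(130,255,255),(200,195,258,225))
hb=np.array([onz(T,p,.06)[:2] for p in big(blue).reshape(-1,2)],np.float32)
print("blue",cv2.minAreaRect(hb*1000),cv2.contourArea(big(blue)))
red=mask(T,(0,110,90),(8,255,255),(284,205,305,228))|mask(T,(170,110,90),(180,255,255),(284,205,305,228))
green=mask(T,(45,80,60),(85,255,255),(270,220,295,240))
white=mask(T,(0,0,150),(180,60,255),(276,204,292,220))
dark=mask(T,(0,0,0),(180,255,75),(270,198,300,226))
print("px red green white dark",cen(red),cen(green),cen(white),cen(dark))
(u,v),rad=cv2.minEnclosingCircle(big(dark));print("dark circ",u,v,rad)
print("red",onz(T,cen(red),.02)[:2],"green",onz(T,cen(green),.01)[:2],"post",onz(T,cen(white),.05)[:2],"ring",onz(T,(u,v),.035)[:2])
# stand
w=mask(T,(0,0,150),(180,60,255),(355,225,410,262)); H=np.array([onz(T,p,.073)[:2] for p in big(w).reshape(-1,2)],np.float32)
print("head",cv2.minAreaRect(H*1000))
o=mask(T,(8,60,90),(30,255,255),(350,222,410,265))|w; H=np.array([onz(T,p,.006)[:2] for p in big(o).reshape(-1,2)],np.float32)
print("stand",cv2.minAreaRect(H*1000))
E
python3 meas.py
```

```text
plate ((562.7188720703125, -22.273834228515625), (278.1807556152344, 154.58291625976562), 81.99396514892578)
blue ((540.3006591796875, 52.799964904785156), (94.31573486328125, 14.234161376953125), 81.76021575927734) 32.0
px red green white dark [290.86363636 216.5       ] [280.95238095 230.28571429] [283.35779817 211.02752294] [282.2962963  210.98148148]
dark circ 283.0 211.25 7.846277713775635
red [ 0.51809965 -0.11643754] green [ 0.48241054 -0.08950445] post [ 0.53213062 -0.09637849] ring [ 0.53203351 -0.09577113]
head ((440.1604309082031, -345.23187255859375), (18.31414222717285, 99.06055450439453), 18.042707443237305)
stand ((441.5048522949219, -350.7213439941406), (62.40370178222656, 124.24524688720703), 18.178377151489258)
```

```bash
cat > go.py <<'E'
from h import *
import sys
from scipy.spatial.transform import Rotation as Ro
def go(x,y,z,phi=None):
    s=readout.read_state(); q=s["tool_rot"]; R=Ro.from_quat([q[1],q[2],q[3],q[0]]).as_matrix()
    ph=np.degrees(np.arctan2(R[1,1],R[0,1]))
    d=R.T@(np.array([x,y,z])-s["tool_pos"])/.05
    print("t",round(s["t"],2),"pos",s["tool_pos"].round(4),"phi",ph.round(2),"tilt",R[:,2].round(3),"F",s["force"].round(1),"w",round(s["width"],4),"gf",round(s["gripper_force"],1))
    print("shift units",d.round(2),"norm",np.linalg.norm(d).round(2), "" if phi is None else f"az total {(ph-phi)/6:.2f}")
if __name__=="__main__": go(*map(float,sys.argv[1:]))
E
python3 go.py .532 -.096 .13 0
```

```text
t 0.25 pos [0.2394 0.5224 0.2307] phi 65.37 tilt [-0.001 -0.001 -1.   ] F [0.8 0.4 0.1] w 0.0857 gf 0.0
shift units [-10.47  -8.8    2.02] norm 13.83 az total 10.90
```

>>> {"api": "arm_command", "payload": {"moves": [[85, -0.65, -0.55, 0.06, 0, 0, 0], [85, -0.65, -0.55, 0.06, 0, 0, 0], [85, -0.65, -0.55, 0.06, 0, 0, 0], [85, -0.65, -0.55, 0.06, 0, 0, 0], [85, -0.65, -0.55, 0.06, 0, 0, 0], [85, -0.65, -0.55, 0.06, 0, 0, 0], [85, -0.65, -0.55, 0.06, 0, 0, 0], [85, -0.65, -0.55, 0.06, 0, 0, 0], [85, -0.65, -0.55, 0.06, 0, 0, 0], [85, -0.65, -0.55, 0.06, 0, 0, 0], [85, -0.65, -0.55, 0.06, 0, 0, 0], [85, -0.65, -0.55, 0.06, 0, 0, 0]]}}

```text
t: 1.45
tool_pos: [0.4571, 0.0585, 0.1953]
tool_rot: [0.0, 0.213, 0.977, 0.0]
force: [0.6, 0.7, 1.0]
width: 0.0852
gripper_force: 0.0
```

>>> {"api": "arm_command", "payload": {"moves": [[85, -0.65, -0.55, 0.3, 0, 0, 0], [85, -0.65, -0.55, 0.3, 0, 0, 0], [85, -0.65, -0.55, 0.3, 0, 0, 0], [85, -0.65, -0.55, 0.3, 0, 0, 0], [85, 0, 0, 0, 0, 0, 0.99], [85, 0, 0, 0, 0, 0, 0.99], [85, 0, 0, 0, 0, 0, 0.99], [85, 0, 0, 0, 0, 0, 0.99], [85, 0, 0, 0, 0, 0, 0.99], [85, 0, 0, 0, 0, 0, 0.99], [85, 0, 0, 0, 0, 0, 0.99]]}}

```text
t: 2.55
tool_pos: [0.5289, -0.0939, 0.1352]
tool_rot: [-0.0, 0.548, 0.837, -0.0]
force: [-0.9, -0.4, -0.0]
width: 0.0849
gripper_force: 0.0
```

>>> {"api": "arm_command", "payload": {"moves": [[85, 0, 0, 0, 0, 0, 0.99], [85, 0, 0, 0, 0, 0, 0.99], [85, 0, 0, 0, 0, 0, 0.99], [85, 0, 0, 0, 0, 0, 0.99], [85, 0, 0, 0, 0, 0, 0], [85, 0, 0, 0, 0, 0, 0]]}}

```text
t: 3.15
tool_pos: [0.5289, -0.0939, 0.1352]
tool_rot: [-0.0, 0.706, 0.708, -0.0]
force: [0.4, 0.7, -0.4]
width: 0.0847
gripper_force: 0.0
```

```bash
python3 go.py .532 -.096 .04 0
```

```text
t 3.15 pos [ 0.5289 -0.0939  0.1352] phi 0.15 tilt [-0.  0. -1.] F [ 0.4  0.7 -0.4] w 0.0847 gf 0.0
shift units [-0.04  0.06  1.9 ] norm 1.91 az total 0.03
```

>>> {"api": "arm_command", "payload": {"moves": [[85, -0.04, 0.06, 0.4, 0, 0, 0], [85, 0, 0, 0.4, 0, 0, 0], [85, 0, 0, 0.4, 0, 0, 0], [85, 0, 0, 0.4, 0, 0, 0], [85, 0, 0, 0.4, 0, 0, 0], [85, 0, 0, 0.4, 0, 0, 0], [85, 0, 0, 0, 0, 0, 0], [40, 0, 0, 0, 0, 0, 0], [40, 0, 0, 0, 0, 0, 0], [40, 0, 0, 0, 0, 0, 0], [40, 0, 0, 0, 0, 0, 0], [40, 0, 0, 0, 0, 0, 0]], "squeeze": 25}}

```text
t: 4.35
tool_pos: [0.5318, -0.0963, 0.017]
tool_rot: [0.0, 0.707, 0.708, -0.0]
force: [-4.3, -0.2, 6.2]
width: 0.0476
gripper_force: 24.9
```

>>> {"api": "arm_command", "payload": {"moves": [[40, 0, 0, 0, 0, 0, 0], [40, 0, 0, 0, 0, 0, 0], [40, 0, 0, 0, 0, 0, 0]]}}

```text
t: 4.65
tool_pos: [0.5318, -0.0963, 0.017]
tool_rot: [0.0, 0.707, 0.708, -0.0]
force: [-4.1, -0.0, 5.8]
width: 0.0476
gripper_force: 24.9
```

```bash
python3 go.py .532 -.096 .015 0
```

```text
t 4.65 pos [ 0.5318 -0.0963  0.017 ] phi 0.06 tilt [-0.    -0.001 -1.   ] F [-4.1 -0.   5.8] w 0.0476 gf 24.9
shift units [0.01 0.   0.04] norm 0.04 az total 0.01
```

>>> {"api": "arm_command", "payload": {"moves": [[40, 0, 0, 0, 0, 0, 0.95], [40, 0, 0, 0, 0, 0, 0.95], [40, 0, 0, 0, 0, 0, 0.95], [40, 0, 0, 0, 0, 0, 0.95], [40, 0, 0, 0, 0, 0, 0.95], [40, 0, 0, 0, 0, 0, 0.95], [40, 0, 0, 0, 0, 0, 0.95], [40, 0, 0, 0, 0, 0, 0.95], [40, 0, 0, 0, 0, 0, 0.95], [40, 0, 0, 0, 0, 0, 0.95], [40, 0, 0, 0, 0, 0, 0.95], [40, 0, 0, 0, 0, 0, 0]]}}

```text
t: 5.85
tool_pos: [0.5308, -0.0957, 0.017]
tool_rot: [-0.001, 0.972, 0.236, -0.001]
force: [-6.1, 0.6, 8.5]
width: 0.0473
gripper_force: 25.2
```

>>> {"api": "arm_command", "payload": {"moves": [[85, 0, 0, 0, 0, 0, 0], [85, 0, 0, 0, 0, 0, 0], [85, 0, 0, 0, 0, 0, 0], [85, 0, 0, 0, 0, 0, 0], [85, 0, 0, 0, 0, 0, 0], [85, 0, 0, -0.6, 0, 0, 0], [85, 0, 0, -0.8, 0, 0, 0], [85, 0, 0, -0.8, 0, 0, 0], [85, 0, 0, -0.8, 0, 0, 0]]}}

```text
t: 6.75
tool_pos: [0.5317, -0.0959, 0.1665]
tool_rot: [-0.0, 0.972, 0.236, -0.0]
force: [-0.8, -0.0, -0.7]
width: 0.0849
gripper_force: 0.0
```

```bash
python3 go.py .440 -.345 .14 18
```

```text
t 6.75 pos [ 0.5317 -0.0959  0.1665] phi -62.67 tilt [-0.  0. -1.] F [-0.8 -0.  -0.7] w 0.0849 gf 0.0
shift units [-3.92  3.58  0.53] norm 5.34 az total -13.44
```

>>> {"api": "arm_command", "payload": {"moves": [[85, -0.65, 0.6, 0, 0, 0, 0], [85, -0.65, 0.6, 0, 0, 0, 0], [85, -0.65, 0.6, 0, 0, 0, 0], [85, -0.65, 0.6, 0, 0, 0, 0], [85, -0.65, 0.6, 0, 0, 0, 0], [85, -0.65, 0.6, 0, 0, 0, 0], [85, 0, 0, 0, 0, 0, 0]]}}

```text
t: 7.45
tool_pos: [0.4396, -0.3506, 0.1656]
tool_rot: [0.002, 0.972, 0.233, -0.0]
force: [-0.1, -0.2, -0.3]
width: 0.085
gripper_force: 0.0
```

```bash
python3 - <<'E'
from h import *
T=grab_frame("top");S=grab_frame("side")
a=crop(T,(195,160,315,240),6);d=crop(S,(235,195,330,300),3)
cv2.imwrite("pics/c2.png",a)
for R,(x0,y0,x1,y1) in((T,(270,205,300,229)),):
    red=mask(T,(0,110,90),(8,255,255),(x0,y0,x1,y1))|mask(T,(170,110,90),(180,255,255),(x0,y0,x1,y1))
    M=cv2.moments(red,True);p=np.array([M["m10"],M["m01"]])/M["m00"];X=onz(T,p,.02)[:2]
    d=X-[.5318,-.0962]; a=np.degrees(np.arctan2(d[1],d[0]))%360;print(M["m00"],p,X,a,"value",np.radians(180-8+68.75-a))
E
```

```text
24.0 [282.08333333 221.        ] [ 0.50687525 -0.09298416] 172.6482047500053 value 1.1886005536314423
```

View pics/c2.png

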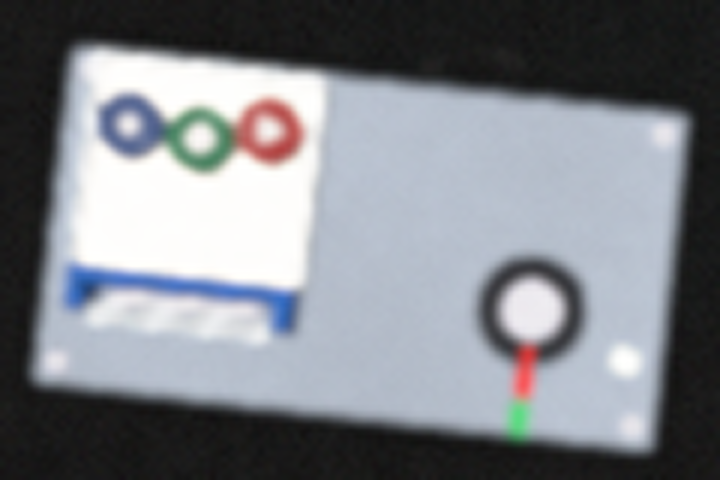

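The red pointer now stands in line with the green mark (crop (525,370) to (518,418)), value about 1.19. The board and cheeks show as a blue U from (70,265) to (296,333). I'll turn the gripper to the holder and measure the slot.

>>> {"api": "arm_command", "payload": {"moves": [[85, 0, 0, 0, 0, 0, -0.96], [85, 0, 0, 0, 0, 0, -0.96], [85, 0, 0, 0, 0, 0, -0.96], [85, 0, 0, 0, 0, 0, -0.96], [85, 0, 0, 0, 0, 0, -0.96], [85, 0, 0, 0, 0, 0, -0.96], [85, 0, 0, 0, 0, 0, -0.96], [85, 0, 0, 0, 0, 0, -0.96], [85, 0, 0, 0, 0, 0, -0.96], [85, 0, 0, 0, 0, 0, -0.96], [85, 0, 0, 0, 0, 0, -0.96], [85, 0, 0, 0, 0, 0, -0.96]]}}

```text
t: 8.75
tool_pos: [0.4421, -0.3433, 0.165]
tool_rot: [-0.0, 0.664, 0.748, 0.0]
force: [-0.1, 0.1, 0.5]
width: 0.0846
gripper_force: 0.0
```

>>> {"api": "arm_command", "payload": {"moves": [[85, 0, 0, 0, 0, 0, -0.96], [85, 0, 0, 0, 0, 0, -0.96], [85, 0, 0, 0, 0, 0, 0]]}}

```text
t: 9.05
tool_pos: [0.442, -0.3435, 0.165]
tool_rot: [-0.0, 0.587, 0.81, 0.0]
force: [-1.3, 0.6, 0.9]
width: 0.085
gripper_force: 0.0
```

```bash
cat > slot.py <<'E'
from h import *
T=grab_frame("top");S=grab_frame("side")
yaw=np.radians(-8);ex=np.array([np.cos(yaw),np.sin(yaw)]);ey=np.array([-ex[1],ex[0]])
K=6
for n,f,roi in(("top",T,(200,195,255,222)),("side",S,(282,235,312,300))):
    im=cv2.cvtColor(crop(f,roi,K),cv2.COLOR_BGR2HSV)
    m=cv2.inRange(im,(100,110,40),(130,255,255)); c=big(m).reshape(-1,2)
    uv=(c+.5)/K-.5+np.array(roi[:2]); P=np.array([onz(f,p,.06)[:2] for p in uv])
    x=P@ex;y=P@ey
    print(n,"x",x.min(),x.max(),"y",y.min(),y.max(), "area",cv2.contourArea(c))
    if n=="top":
        ym=(y.min()+y.max())/2; 
        for a in(y.min()+.004,y.max()-.004,ym): 
            k=abs(y-a)<.002; print("  strip y",a.round(4),"x",x[k].min().round(4),x[k].max().round(4))
        xc=x.max()-.012; print(" slot from back edge",xc*ex+ym*ey," ring in rack coords rel slot",np.array([[.5318,-.0962]])@np.c_[ex,ey]-[xc,ym])
E
python3 slot.py; python3 go.py .440 -.345 .05 18
```

```text
top x 0.5193719467806457 0.5354680904881879 y 0.07942641766703927 0.17532894164985482 area 3097.5
  strip y 0.0834 x 0.5194 0.5348
  strip y 0.1713 x 0.5195 0.5355
  strip y 0.1274 x 0.5309 0.535
 slot from back edge [0.53610128 0.05328537]  ring in rack coords rel slot [[ 0.01654492 -0.14862921]]
side x 0.5158889230666088 0.5360563941299927 y 0.08311740707822447 0.21943411027741713 area 10723.0
t 9.15 pos [ 0.4418 -0.3441  0.1651] phi 17.96 tilt [-0.     0.001 -1.   ] F [-0.   0.  -0.2] w 0.0847 gf 0.0
shift units [-0.01 -0.04  2.3 ] norm 2.3 az total -0.01
```

>>> {"api": "arm_command", "payload": {"moves": [[85, 0, -0.04, 0.4, 0, 0, 0], [85, 0, 0, 0.4, 0, 0, 0], [85, 0, 0, 0.4, 0, 0, 0], [85, 0, 0, 0.4, 0, 0, 0], [85, 0, 0, 0.4, 0, 0, 0], [85, 0, 0, 0.36, 0, 0, 0], [85, 0, 0, 0, 0, 0, 0], [5, 0, 0, 0, 0, 0, 0], [5, 0, 0, 0, 0, 0, 0], [5, 0, 0, 0, 0, 0, 0], [5, 0, 0, 0, 0, 0, 0], [5, 0, 0, 0, 0, 0, 0]], "squeeze": 40}}

```text
t: 10.35
tool_pos: [0.4399, -0.3464, 0.0481]
tool_rot: [0.001, 0.588, 0.809, -0.0]
force: [-0.5, 1.1, 0.7]
width: 0.0129
gripper_force: 38.9
```

>>> {"api": "arm_command", "payload": {"moves": [[5, 0, 0, 0, 0, 0, 0], [5, 0, 0, 0, 0, 0, 0], [5, 0, 0, 0, 0, 0, 0], [5, 0, 0, 0, 0, 0, 0]]}}

```text
t: 10.75
tool_pos: [0.44, -0.3465, 0.0481]
tool_rot: [0.001, 0.588, 0.809, -0.0]
force: [0.4, 0.6, 6.1]
width: 0.0134
gripper_force: 39.7
```

```bash
python3 go.py .440 -.345 .047 18
```

```text
t 10.75 pos [ 0.44   -0.3465  0.0481] phi 17.97 tilt [ 0.001 -0.001 -1.   ] F [0.4 0.6 6.1] w 0.0134 gf 39.7
shift units [0.03 0.01 0.02] norm 0.04 az total -0.00
```

>>> {"api": "arm_command", "payload": {"moves": [[5, 0, 0, 0, 0, 0, 0], [5, 0, 0, 0, 0, 0, 0], [5, 0, 0, -0.2, 0, 0, 0], [5, 0, 0, -0.4, 0, 0, 0], [5, 0, 0, -0.5, 0, 0, 0], [5, 0, 0, -0.5, 0, 0, 0], [5, 0, 0, -0.5, 0, 0, 0], [5, 0, 0, -0.5, 0, 0, 0]], "squeeze": 90}}

```text
t: 11.55
tool_pos: [0.4389, -0.3454, 0.1778]
tool_rot: [-0.001, 0.588, 0.809, 0.0]
force: [0.3, -0.3, -0.5]
width: 0.0124
gripper_force: 87.9
```

```bash
python3 go.py .525 .055 .18 -8
```

```text
t 11.55 pos [ 0.4389 -0.3454  0.1778] phi 17.97 tilt [-0.001  0.001 -1.   ] F [ 0.3 -0.3 -0.5] w 0.0124 gf 87.9
shift units [ 7.09  4.11 -0.04] norm 8.19 az total 4.33
```

>>> {"api": "arm_command", "payload": {"moves": [[5, 0.71, 0.41, 0, 0, 0, 0], [5, 0.71, 0.41, 0, 0, 0, 0], [5, 0.71, 0.41, 0, 0, 0, 0], [5, 0.71, 0.41, 0, 0, 0, 0], [5, 0.71, 0.41, 0, 0, 0, 0], [5, 0.71, 0.41, 0, 0, 0, 0], [5, 0.71, 0.41, 0, 0, 0, 0], [5, 0.71, 0.41, 0, 0, 0, 0], [5, 0.71, 0.41, 0, 0, 0, 0], [5, 0.71, 0.41, 0, 0, 0, 0]]}}

```text
t: 12.55
tool_pos: [0.5243, 0.0566, 0.177]
tool_rot: [-0.0, 0.588, 0.809, -0.0]
force: [-0.2, 0.3, -0.4]
width: 0.0124
gripper_force: 88.1
```

>>> {"api": "arm_command", "payload": {"moves": [[5, 0, 0, 0, 0, 0, 0.87], [5, 0, 0, 0, 0, 0, 0.87], [5, 0, 0, 0, 0, 0, 0.87], [5, 0, 0, 0, 0, 0, 0.87], [5, 0, 0, 0, 0, 0, 0.87], [5, 0, 0, 0, 0, 0, 0], [5, 0, 0, 0, 0, 0, 0]]}}

```text
t: 13.25
tool_pos: [0.5245, 0.0549, 0.177]
tool_rot: [-0.0, 0.755, 0.656, -0.0]
force: [0.5, -0.5, -1.0]
width: 0.0122
gripper_force: 88.1
```

```bash
python3 go.py .525 .055 .13 -8; python3 - <<'E'
from h import *
T=grab_frame("top");S=grab_frame("side")
p=proj(S,[.525,.055,.14]);print(p,proj(T,[.525,.055,.2]))
a=crop(S,(220,170,330,300),4);b=crop(T,(180,160,280,240),3)
im=np.zeros((520,760,3),np.uint8);im[:520,:440]=a;im[:240,440:740]=b
cv2.imwrite("pics/c3.png",im)
E
```

```text
t 13.25 pos [0.5245 0.0549 0.177 ] phi -8.02 tilt [-0.001  0.    -1.   ] F [ 0.5 -0.5 -1. ] w 0.0122 gf 88.1
shift units [0.   0.01 0.94] norm 0.94 az total -0.00
[304.03997799 224.68141296] [216.39856424 213.96329616]
```

View pics/c3.png

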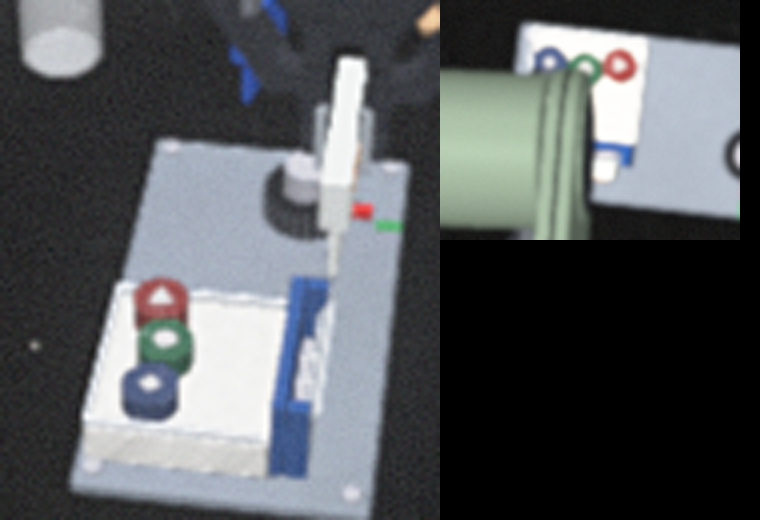

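The holder hangs upright in the gripper, its end face at crop (337,180–228) and the blade below to row 275. It sits in front of the blue board. I'll check the y offset against the prediction.

```bash
python3 - <<'E'
from h import *
S=grab_frame("side");T=grab_frame("top")
ex=np.array([.9903,-.1392]);ey=np.array([.1392,.9903]);c=np.array([.5245,.0549])
for o in(-.004,0,.004):
  q=lambda f,y,z:proj(f,[*(c+ey*(y+o)),z]).round(1)
  print(o,"end top",q(S,.046,.202),"end bot",q(S,.046,.172),"blade low",q(S,.035,.135),"| top far end",q(T,-.046,.202))
# head far end in top image
roi=(222,200,250,225);im=crop(T,roi,6);hs=cv2.cvtColor(im,cv2.COLOR_BGR2HSV)
m=cv2.inRange(hs,(0,0,140),(180,70,255));m[:30]=0
k=big(m).reshape(-1,2);uv=(k+.5)/6-.5+np.array(roi[:2]);print("white far blob u",uv[:,0].min(),uv[:,0].max(),"v",uv[:,1].min(),uv[:,1].max())
g=cv2.cvtColor(S["pixels"],cv2.COLOR_RGB2GRAY);print("side col 303..304 rows 205..245",g[205:245,303:306].mean(1).round().astype(int))
E
```

```text
-0.004 end top [303.6 213.7] end bot [302.9 226.4] blade low [302.6 237.5] | top far end [238.9 216.7]
0 end top [303.4 215.1] end bot [302.6 227.9] blade low [302.4 238.9] | top far end [237.1 216.5]
0.004 end top [303.1 216.5] end bot [302.4 229.3] blade low [302.2 240.3] | top far end [235.3 216.3]
white far blob u 230.25 249.41666666666666 v 204.58333333333334 224.41666666666666
side col 303..304 rows 205..245 [243 244 243 243 243 243 243 243 243 245 245 222 208 209 208 208 208 208
 207 206 206 207 205 193 193 189 189 185 185 183 187 186 183 176 166 170
 170 172 174 172]
```

```bash
python3 go.py .533 .0527 .097 -8
```

```text
t 13.45 pos [0.5248 0.0549 0.1772] phi -8.09 tilt [-0. -0. -1.] F [-0.2  0.5 -0.5] w 0.0122 gf 88.2
shift units [-0.02  0.17  1.6 ] norm 1.61 az total -0.01
```

>>> {"api": "arm_command", "payload": {"moves": [[5, -0.02, 0.17, 0.3, 0, 0, 0], [5, 0, 0, 0.4, 0, 0, 0], [5, 0, 0, 0.4, 0, 0, 0], [5, 0, 0, 0.3, 0, 0, 0], [5, 0, 0, 0.15, 0, 0, 0], [5, 0, 0, 0.05, 0, 0, 0], [5, 0, 0, 0, 0, 0, 0], [5, 0, 0, 0, 0, 0, 0]]}}

```text
t: 14.25
tool_pos: [0.5341, 0.0527, 0.0982]
tool_rot: [0.001, 0.755, 0.655, 0.001]
force: [-0.1, 1.2, -1.0]
width: 0.0123
gripper_force: 88.2
```

>>> {"api": "arm_command", "payload": {"moves": [[5, 0, 0.03, 0, 0, 0, 0], [5, 0, 0, 0, 0, 0, 0], [5, 0, 0, 0, 0, 0, 0]]}}

```text
t: 14.55
tool_pos: [0.5351, 0.0525, 0.0977]
tool_rot: [0.0, 0.755, 0.655, 0.0]
force: [-0.3, -0.1, -0.2]
width: 0.0124
gripper_force: 88.2
```

>>> {"api": "arm_command", "payload": {"moves": [[5, 0, 0.03, 0, 0, 0, 0], [5, 0, 0, 0, 0, 0, 0], [5, 0, 0, 0, 0, 0, 0]]}}

```text
t: 14.85
tool_pos: [0.5362, 0.0523, 0.0973]
tool_rot: [-0.0, 0.755, 0.655, -0.0]
force: [0.1, -0.7, -0.9]
width: 0.0125
gripper_force: 88.2
```

>>> {"api": "arm_command", "payload": {"moves": [[5, 0, 0.03, 0, 0, 0, 0], [5, 0, 0, 0, 0, 0, 0], [5, 0, 0, 0, 0, 0, 0]]}}

```text
t: 15.15
tool_pos: [0.5377, 0.0521, 0.0973]
tool_rot: [0.0, 0.755, 0.655, 0.0]
force: [0.1, -0.3, -0.9]
width: 0.0124
gripper_force: 88.2
```

>>> {"api": "arm_command", "payload": {"moves": [[5, 0, 0.02, 0, 0, 0, 0], [5, 0, 0, 0, 0, 0, 0], [5, 0, 0, 0, 0, 0, 0]]}}

```text
t: 15.45
tool_pos: [0.5387, 0.0519, 0.0973]
tool_rot: [0.0, 0.755, 0.655, -0.0]
force: [-0.6, 0.7, -0.5]
width: 0.0125
gripper_force: 88.2
```

>>> {"api": "arm_command", "payload": {"moves": [[5, 0, 0.02, 0, 0, 0, 0], [5, 0, 0, 0, 0, 0, 0], [5, 0, 0, 0, 0, 0, 0]]}}

```text
t: 15.75
tool_pos: [0.5396, 0.0518, 0.0972]
tool_rot: [-0.0, 0.755, 0.655, -0.0]
force: [-0.2, 0.0, -1.2]
width: 0.0126
gripper_force: 88.0
```

>>> {"api": "arm_command", "payload": {"moves": [[5, 0, 0.02, 0, 0, 0, 0], [5, 0, 0, 0, 0, 0, 0], [5, 0, 0, 0, 0, 0, 0]]}}

```text
t: 16.05
tool_pos: [0.5398, 0.0518, 0.097]
tool_rot: [-0.001, 0.755, 0.655, -0.001]
force: [-2.4, 0.3, -0.5]
width: 0.0125
gripper_force: 88.3
```

>>> {"api": "arm_command", "payload": {"moves": [[5, 0, 0.02, 0, 0, 0, 0], [5, 0, 0, 0, 0, 0, 0], [5, 0, 0, 0, 0, 0, 0]]}}

```text
t: 16.35
tool_pos: [0.54, 0.0517, 0.0968]
tool_rot: [-0.001, 0.755, 0.655, -0.001]
force: [-4.9, 1.0, 2.3]
width: 0.0128
gripper_force: 88.5
```

>>> {"api": "arm_command", "payload": {"moves": [[5, 0, -0.04, 0, 0, 0, 0], [5, 0, 0, 0.1, 0, 0, 0], [5, 0, 0, 0.1, 0, 0, 0], [5, 0, 0, 0, 0, 0, 0], [5, 0, 0, 0, 0, 0, 0]]}}

```text
t: 16.85
tool_pos: [0.5397, 0.0518, 0.0868]
tool_rot: [-0.0, 0.755, 0.655, -0.0]
force: [-1.0, 0.4, -1.6]
width: 0.012
gripper_force: 88.0
```

>>> {"api": "arm_command", "payload": {"moves": [[5, 0, -0.02, 0, 0, 0, 0], [5, 0, 0, 0.1, 0, 0, 0], [5, 0, 0, 0.1, 0, 0, 0], [5, 0, 0, 0, 0, 0, 0], [5, 0, 0, 0, 0, 0, 0]]}}

```text
t: 17.35
tool_pos: [0.5389, 0.0519, 0.0771]
tool_rot: [0.0, 0.755, 0.655, 0.0]
force: [-0.2, 0.1, -1.4]
width: 0.0122
gripper_force: 88.2
```

>>> {"api": "arm_command", "payload": {"moves": [[5, 0, 0, 0.06, 0, 0, 0], [5, 0, 0, 0.06, 0, 0, 0], [5, 0, 0, 0, 0, 0, 0], [5, 0, 0, 0, 0, 0, 0]]}}

```text
t: 17.75
tool_pos: [0.5392, 0.0519, 0.0719]
tool_rot: [0.0, 0.755, 0.655, 0.0]
force: [-0.7, 0.9, 2.7]
width: 0.0121
gripper_force: 88.7
```

>>> {"api": "arm_command", "payload": {"moves": [[5, 0, 0, 0.05, 0, 0, 0], [5, 0, 0, 0.05, 0, 0, 0], [5, 0, 0, 0, 0, 0, 0], [5, 0, 0, 0, 0, 0, 0]]}}

```text
t: 18.15
tool_pos: [0.5392, 0.0519, 0.0668]
tool_rot: [0.0, 0.755, 0.655, 0.0]
force: [-0.2, 0.9, 5.4]
width: 0.0126
gripper_force: 89.2
```

>>> {"api": "arm_command", "payload": {"moves": [[5, 0, 0, 0.04, 0, 0, 0], [5, 0, 0, 0, 0, 0, 0], [5, 0, 0, 0, 0, 0, 0]]}}

```text
t: 18.45
tool_pos: [0.5393, 0.0519, 0.0653]
tool_rot: [0.0, 0.755, 0.655, 0.0]
force: [-1.6, -0.5, 6.8]
width: 0.0121
gripper_force: 89.6
```

>>> {"api": "arm_command", "payload": {"moves": [[5, 0, 0, 0.03, 0, 0, 0], [5, 0, 0, 0, 0, 0, 0], [5, 0, 0, 0, 0, 0, 0]]}}

```text
t: 18.75
tool_pos: [0.5393, 0.0519, 0.0652]
tool_rot: [0.0, 0.755, 0.655, 0.0]
force: [-5.9, -0.0, 16.9]
width: 0.0122
gripper_force: 90.8
```

Hard stop at the expected height, with the spring force plus seating. One check picture before handing in.

```bash
python3 - <<'E'
from h import *
S=grab_frame("side");T=grab_frame("top")
a=crop(S,(225,180,335,300),5)
cv2.imwrite("pics/c4.png",a)
print(readout.read_state()["force"], proj(S,[.5382+.0064,.0519+.0456,.09]))
E
```

```text
[-4.74481274  0.03094696 17.50261165] [293.55236678 259.10809919]
```

View pics/c4.png

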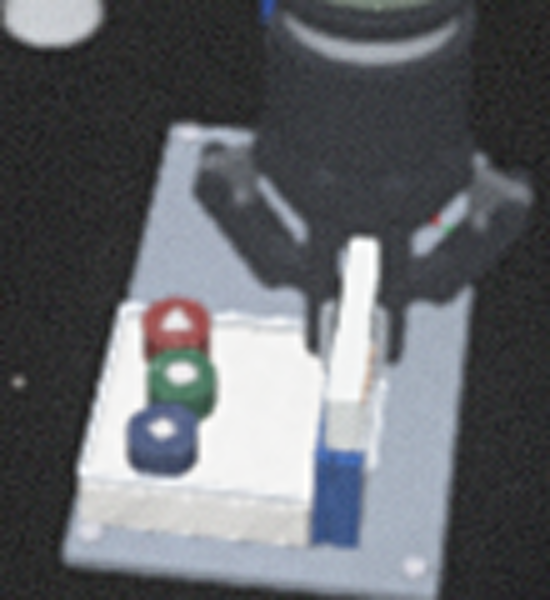

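The head sits on the board and cheeks (crop (347,450)), the orange stripe is on the front side (372,360), and the specimens are untouched. The red pointer is still at green (435,220).

```bash
python3 -c "
from bench import workorder; print(workorder.sign_off())"
```

```text
the job is handed in; nothing more can be done
None
```

The job is handed in, with no verdict returned: the lock ring is at the green mark (about 1.19 rad by camera), and the gripper is holding the label holder fully home, label to the front, at about 17 N.

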